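Hold in the recessed overload reset of the forge blower's control desk

TASK

The forge blower has tripped out. First turn the isolator on its control desk fully to off, so that it cannot start up by itself; then take the pin punch out of the tool stand, put its pin through the small hole in the desk's lid and push the recessed reset button right in to its stop. Keep hold of the punch and finish while still holding the button in; leave the other tools and the forged scroll where they are.

Things in the scene. Friction and masses are not known exactly. Their poses are not given: they have to be found in the camera images.
- desk: Blower's control desk, fixed: grey sheet-steel enclosure 180 mm deep (x), 240 mm wide (y), 55 mm high in front, 103 mm at the back; flat lid sloping 15 degrees, down to the worker's side (-x). Origin: middle of the underside, z up. Lid, right half: reset hole. Left half: isolator. Beyond the hole at the lid's upper edge: a black start button and a clear lamp, fixed, to 14 mm high, not in the job.
- reset_hole (a point): Centre, in the lid's outer face, of a round hole 12 mm across in the 3 mm lid, with a flat steel ring 22 mm across round it. Axes: z square to the lid, outwards (15 degrees from vertical, leaning to the worker); x up the slope, away from the worker; y to the left. It lies 60 mm right of the lid's middle and 25 mm down the slope. The reset button lies behind it, on its axis.
- reset_face (a point): Centre of the flat white face, 16 mm across, of the recessed reset button, 18 mm inside the lid's outer face as it stands, on the axis of the hole; same axes as reset_hole. It moves inwards with the button.
- reset (a joint): Travel of the reset button (m): 0 out, 0.006 right in at its stop. Spring: about 3 N to start it, 8 N at the stop; it comes straight back when let go.
- isolator_grip (a point): Rotary isolator, 115 mm left of the hole, 20 mm up the slope: black bar 50 mm long, 14 mm thick, top 42 mm over the lid, white mark at its pointer end; round foot 46 mm across, to 9 mm over the lid, on a 64 mm square plate. This point is on the turning axis, 33 mm over the lid, 9 mm below the bar's top. Axes: z square to the lid, outwards; x along the bar to its pointer end.
- isolator (a joint): Angle of the isolator (rad). 0: on, pointer 60 degrees clockwise of straight up the slope, seen from above. 1.047: off, at its stop, pointer straight up the slope. It turns anticlockwise to off with about 0.08 N m of friction and stays where it is left. Starts at 0 to 0.15.
- stand: Fixed dark wooden block 180 mm long (x), 50 mm wide (y), 75 mm high; origin in the middle of its underside, z up. Four upright holes, 13 mm across and 65 mm deep, along its x at -67.5, -22.5, 22.5 and 67.5 mm. Three tools stand in it point down, on the holes' floor 10 mm over the bench; which of the first three holes holds which tool varies, the last is empty.
- pin_punch: Pin punch, steel, about 100 g, 150 mm long: slim round pin 5 mm across and 39 mm long at the lower end, then a round body 12 mm across, knurled 85 to 128 mm from the tip. The tallest tool in the stand: top 160 mm over the bench, 85 mm of it clear of the block. Origin at the tip of the pin, z along the tool up to its head. Stands upright with up to 0.5 mm play.
- centre_punch: Centre punch standing in the stand, steel, round, 12 mm across and 115 mm long, short cone point; its top is 125 mm over the bench. Origin at its point, z up. To be left alone.
- cold_chisel: Small cold chisel standing in the stand, steel, 12 mm across and 128 mm long, flat blade; its top is 138 mm over the bench. Origin at its edge, z up. To be left alone.
- scroll: Forged C-scroll of 12 mm bar lying flat on the bench to the left of the stand, about 300 mm by 100 mm, about 0.45 kg; origin under its middle. To be left alone.
- hammer: Hammer with a 280 mm wooden handle lying on the bench, right of the desk and nearer the robot; origin under its middle, x towards the head. To be left alone.

How it is judged:
By the outcome, as a careful person would: the job done as asked, in the order asked, and still so for the second after the job is handed in, while the arm keeps its last pose, push and grip.
It also fails if it takes over 54 s, if anything falls off the work surface, if the arm or the gripper's body presses on something with over 40 N, if the wrist force passes 120 N, or if a joint passes its speed limit or range.

ROBOT

A 6-joint arm with a two-finger parallel gripper is mounted at the origin on the work surface. World frame = base frame: x ahead of the robot, y to its left, z up, the work surface at z = 0. Lengths are in m, angles in rad, forces in N, time in s.
With the tool pointing down it reaches from about 0.25 to 0.725 m from the base axis. Payload 4 kg.
Tool frame: the origin (TCP) lies on the centre line of the jaws, within the pads' length; the fingertips stand 11 mm ahead of it and the grasp point (between the pads) lies 8 mm behind it (bot.nose_length is the distance from the TCP to the fingertips, in m); z points along the fingers, y is the direction in which the jaws open and shut (so a half turn about z gives the same grasp; the last joint's range is limited). The gripper opens to 85 mm and grips with 20 to 120 N. Pads are 22 mm wide; open, the fingers measure 114 mm over their backs; the gripper's body (76 mm by 85 mm) begins 54 mm behind the grasp point. The pads swing forward as they close: fully open they stand 13 mm farther back than shut.
Start: joints at [-1.301, 0.241, 0.005, 1.335, 0, 1.571], TCP at [0.133, -0.482, 0.242] pointing down, gripper open.
Joint ranges: [-2.72, 2.72], [-1.05, 1.87], [-1.09, 1.28], [-1.99, 2.15], [-1.42, 1.44], [-3.14, 3.14]. Speed limits (rad/s): [2.79, 2.79, 3.14, 3.14, 3.14, 3.14].

INTERFACE

Orientations are given as a unit quaternion [x, y, z, w].
In Python, from workcell import bot gives the robot as it stands.
- The arm moves only by the tool play_rows, never from a script. Its argument "plan" is one flat list of numbers, 6 for each row, row after row: the shift along the tool's x, y, z in mm, then the turn, a rotation vector about the tool's x, y, z in rad. A call has 1 to 20 rows; each row shifts and turns the commanded pose from where the row before left it, along the tool's axes as they then stand; what a row does not reach is not made up. A row lasts 1/8 s, in which the tool goes at most 62.5 mm and 10.7 degrees, less where a joint would pass 70% of its speed; a pose out of reach is approached as far as the arm can. A call with a gripper value outside its range is refused whole. "hand" is the opening in per cent of the stroke, from 0 (shut) to 100 (fully open), set as the call begins (left out, the last holds). The fingers move at their own pace and stop on an object; the grip force is fixed at half the most. Time passes only in rows, so rows that do not move let the fingers close. It gives the time, the measured TCP pose, the force and the opening at its end, in the units of the state.
- bot.get_obs(): the state, without advancing time (a new reading comes with each control period).
- bot.camera(name): name is "scene" or "side" or "wrist"; returns a dict with "frame" (384x512x3 uint8, blue, green, red), "range_z" (384x512 float32, m along the optical axis (not along the pixel's ray), 0 where there is no reading), "K" (3x3 intrinsics, pixels), "cam_to_world" (4x4, takes a point from camera to world coordinates). Camera axes: x right, y down, z forward; pixel columns grow to the right and rows downward; lengths in m; the calibration is good to about 2 mm. A picture is of the moment at which its call begins.
- bot.job_done(): hands the job in, once; it reports no verdict.
Trained networks look in the newest picture that a camera, given by its name, has taken for a name from the list of things; names that differ only in an ending like _2 or _b are one class to them, and where a whole thing is asked for, a point or a joint stands for the part that bears it (a point fixed in the world has none). Each returns a list of dicts, best first, with "p" (0 to 1); they miss things now and then, are a little off and sometimes report something else, mostly with a low value. They report only what shows in the picture. A call takes as long as a camera call.
- bot.outline_of(query, camera): "mask" (384x512 bool, what is visible of it) and "point" ([row, column] in pixels, amid what is visible of it).
The state is a dict: "clock": time; "joint_pos": joint angles; "joint_vel": joint speeds; "tau": joint torques, N m; "eef_pos": TCP position; "tool_rot": TCP orientation; "ft_force": force on the tool from outside, world axes, zero at the start; "ft_torque": the same for the moment, N m; "grip_width": finger opening in m.
Only numpy, scipy, OpenCV 4.12 (cv2) and the standard library are available. Lean on these libraries where they do the work, as an engineer would, in place of code of your own. Each camera call takes 0.05 s, during which the arm holds its last target.

## Working session

There is one attempt and no reset: what is moved stays moved. The work goes in short steps, Python scripts to look and compute and a tool call to move; the robot and the scene stay as the last step left them, time stands still between calls to the robot, and variables do not carry over. Pictures are saved under pics/ and viewed, and the job is handed in when it is done.

Besides the shell and the picture viewer there is one more tool, called after ">>>" as name(argument=value, ...), one argument or row to a line, values as JSON. play_rows: Moves the arm, as the interface text tells. Its arguments: {"type":"object","properties":{"plan":{"type":"array","items":{"type":"number"}},"hand":{"type":"number"}},"required":["plan"]}

```bash
ls; mkdir -p pics; cat > h.py <<'E'
import numpy as np, cv2
from scipy.spatial.transform import Rotation as R
from workcell import bot
def shot(n,fn=None):
    c=bot.camera(n)
    if fn: cv2.imwrite('pics/'+fn,c['frame'])
    return c
def px2w(c,r,col,z=None):
    K=c['K'];T=c['cam_to_world']
    z=c['range_z'][int(r),int(col)] if z is None else z
    p=np.array([(col-K[0,2])/K[0,0]*z,(r-K[1,2])/K[1,1]*z,z])
    return T[:3,:3]@p+T[:3,3]
def cloud(c):
    K=c['K'];T=c['cam_to_world'];z=c['range_z']
    r,q=np.mgrid[0:z.shape[0],0:z.shape[1]]
    P=np.stack([(q-K[0,2])/K[0,0]*z,(r-K[1,2])/K[1,1]*z,z],-1)
    return P@T[:3,:3].T+T[:3,3]
def w2px(c,p):
    K=c['K'];T=c['cam_to_world']
    q=T[:3,:3].T@(np.asarray(p)-T[:3,3]); u=K@q
    return u[1]/u[2],u[0]/u[2]
E
python3 - <<'E'
from h import *
o=bot.get_obs();print(o)
for n in['scene','side','wrist']:
    c=shot(n,n+'0.png');print(n,c['K'].tolist(),c['cam_to_world'].round(3).tolist())
    P=cloud(c)
    for q in['desk','reset_hole','isolator_grip','stand','pin_punch','centre_punch','cold_chisel','scroll','hammer']:
        for d in bot.outline_of(q,n)[:2]:
            m=d['mask']&(c['range_z']>0)
            print(q,round(d['p'],2),d['point'],d['mask'].sum(),np.median(P[m],0).round(3) if m.any() else None)
E
```

```text
pics
{'clock': 0.0, 'joint_pos': array([-1.30101623e+00,  2.41437922e-01,  3.70517727e-03,  1.33519688e+00,
       -5.72440268e-06,  1.57082564e+00]), 'joint_vel': array([-1.11551049e-03,  1.90459841e-03,  3.27055118e-04, -1.36902769e-03,
        2.85903192e-03,  9.90804660e-06]), 'tau': array([-1.41318492e-04, -3.72316110e+01,  2.52408868e+01,  1.68390427e-02,
        1.57566969e-04, -2.79268043e-06]), 'eef_pos': array([ 0.13309361, -0.48132024,  0.24139321]), 'tool_rot': array([ 9.90917530e-01,  1.34466762e-01, -1.46295774e-04, -1.05657025e-03]), 'ft_force': array([-0.44910182, -0.10238359, -0.6393984 ]), 'ft_torque': array([-0.02689481,  0.01971695,  0.06378142]), 'grip_width': 0.08546669828258556}
scene [[394.9598094265804, 0.0, 258.9715415840258], [0.0, 394.9598094265804, 190.82265995178145], [0.0, 0.0, 1.0]] [[-0.853, 0.344, -0.393, 0.946], [0.522, 0.53, -0.668, 0.79], [-0.021, -0.775, -0.632, 0.86], [0.0, 0.0, 0.0, 1.0]]
desk 0.57 [198.0, 212.0] 4201 [ 0.601 -0.063  0.074]
reset_hole 0.9 [189.5, 215.9] 2216 [ 0.576 -0.097  0.089]
isolator_grip 0.71 [189.3, 230.1] 207 [ 0.549 -
[... 495 characters left out ...]
74, -0.393, 0.546, -0.919], [-0.019, -0.799, -0.601, 1.094], [0.0, 0.0, 0.0, 1.0]]
desk 0.59 [197.4, 279.1] 1527 [ 0.501 -0.08   0.062]
reset_hole 0.94 [189.5, 284.1] 1034 [ 0.521 -0.067  0.072]
isolator_grip 0.67 [184.8, 287.1] 150 [ 0.535 -0.077  0.096]
stand 0.92 [178.1, 224.9] 1025 [0.466 0.161 0.052]
pin_punch 0.41 [167.1, 209.0] 69 [0.416 0.186 0.107]
scroll 0.61 [148.1, 198.4] 132 [0.577 0.424 0.009]
hammer 0.62 [284.0, 347.5] 871 [ 0.343 -0.469  0.022]
wrist [[320.86186129230174, 0.0, 260.3796787523175], [0.0, 320.86186129230174, 190.41547138988787], [0.0, 0.0, 1.0]] [[0.267, -0.917, -0.298, 0.209], [-0.964, -0.254, -0.082, -0.461], [-0.0, 0.309, -0.951, 0.374], [0.0, 0.0, 0.0, 1.0]]
```

View pics/scene0.png

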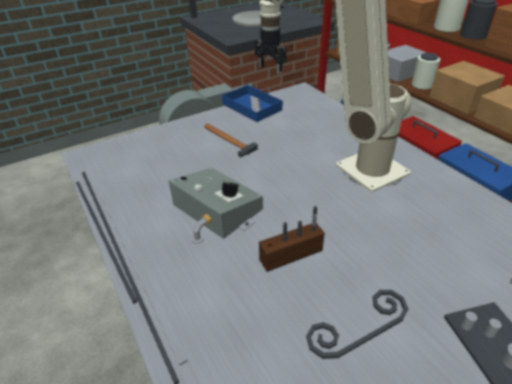

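View pics/side0.png

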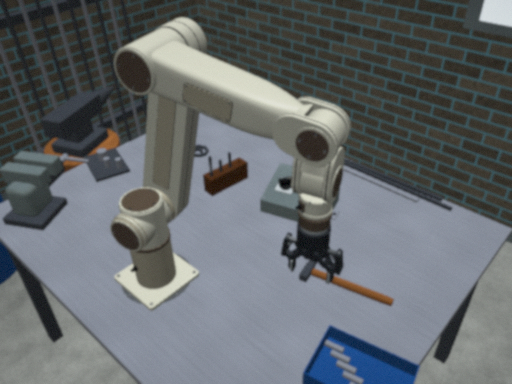

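View pics/wrist0.png

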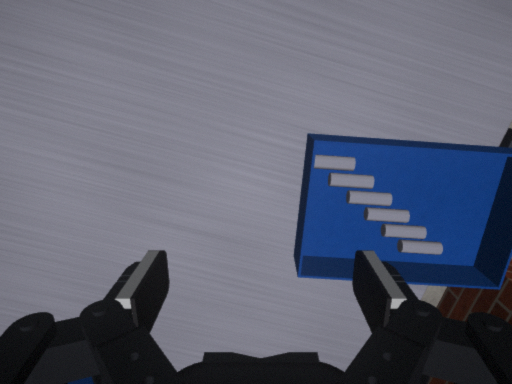

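The scene picture shows the desk at about px (197, 215), the isolator knob at (189, 230), the stand at (245, 290) with the tallest tool at its robot-side end (212, 315), and the scroll in front of it. The side picture agrees. I'll take the wrist camera over the desk and stand.

```bash
cat >> h.py <<'E'
def plan(p1,R1,n,p0=None,R0=None,dec=0,rdec=3):
    o=bot.get_obs()
    p0=o['eef_pos'] if p0 is None else np.array(p0); R0=R.from_quat(o['tool_rot']) if R0 is None else R0
    rv=(R0.inv()*R1).as_rotvec(); p=np.array(p0,float);Rc=R0; out=[]
    for i in range(n):
        pt=p0+(np.array(p1)-p0)*(i+1)/n; Rt=R0*R.from_rotvec(rv*(i+1)/n)
        d=np.round(Rc.inv().apply(pt-p)*1000,dec)+0.0; w=np.round((Rc.inv()*Rt).as_rotvec(),rdec)+0.0
        out.append(list(d)+list(w)); p=p+Rc.apply(d/1000); Rc=Rc*R.from_rotvec(w)
    print(str([x for r in out for x in r]).replace('.0,',',')); print('end err mm',((p-np.array(p1))*1000).round(2),(Rc.inv()*R1).as_rotvec().round(4))
    return out
def down(yaw): # tool x at yaw in world, z down
    return R.from_euler('z',yaw)*R.from_euler('x',np.pi)
E
python3 - <<'E'
from h import *
plan([0.45,-0.03,0.36],down(0),13)
E
```

```text
[np.float64(33.0), np.float64(-27.0), np.float64(-9.0), np.float64(0.0), np.float64(0.0), np.float64(0.021), np.float64(32.0), np.float64(-28.0), np.float64(-9.0), np.float64(0.0), np.float64(0.0), np.float64(0.021), np.float64(32.0), np.float64(-28.0), np.float64(-9.0), np.float64(0.0), np.float64(0.0), np.float64(0.02), np.float64(31.0), np.float64(-29.0), np.float64(-9.0), np.float64(0.0), np.float64(0.0), np.float64(0.021), np.float64(30.0), np.float64(-30.0), np.float64(-9.0), np.float64(0.0), np.float64(0.0), np.float64(0.021), np.float64(30.0), np.float64(-30.0), np.float64(-9.0), np.float64(0.0), np.float64(0.0), np.float64(0.021), np.float64(29.0), np.float64(-31.0), np.float64(-9.0), np.float64(0.0), np.float64(0.0), np.float64(0.02), np.float64(28.0), np.float64(-31.0), np.float64(-9.0), np.float64(0.0), np.float64(0.0), np.float64(0.021), np.float64(28.0), np.float64(-32.0), np.float64(-9.0), np.float64(0.0), np.float64(0.0), np.float64(0.021), np.float64(27.0), np.float64(-33.0), np.float64(-10.0), np.float64(0.0), np.float64(0.0), np.float64(0.021), np.float64(27.0), np.float64(-33.0), np.float64(-9.0), np.float64(0.0), np.float64(0.0), np.float64(0.02), np.float64(26.0), np.float64(-34.0), np.float64(-9.0), np.float64(0.0), np.float64(0.0), np.float64(0.021), np.float64(25.0), np.float64(-34.0), np.float64(-9.0), np.float64(0.0), np.float64(0.0), np.float64(0.021)]
end err mm [ 0.35 -0.11  0.31] [ 0.0001 -0.     -0.0002]
```

>>> play_rows(
  plan=[33,-27,-9,0,0,0.021,32,-28,-9,0,0,0.021,32,-28,-9,0,0,0.02,31,-29,-9,0,0,0.021,30,-30,-9,0,0,0.021,30,-30,-9,0,0,0.021,29,-31,-9,0,0,0.02,28,-31,-9,0,0,0.021,28,-32,-9,0,0,0.021,27,-33,-10,0,0,0.021,27,-33,-9,0,0,0.02,26,-34,-9,0,0,0.021,25,-34,-9,0,0,0.021,0,0,0,0,0,0],
  hand=100,
)

```text
clock: 3.25
eef_pos: [0.4518, -0.0281, 0.3604]
tool_rot: [1.0, 0.002, 0.0, -0.0]
ft_force: [-0.7, 0.1, -0.9]
grip_width: 0.0851
```

```bash
python3 - <<'E'
from h import *
o=bot.get_obs();print(o['clock'],o['eef_pos'],o['joint_pos'],o['joint_vel'].round(3))
n='wrist'
c=shot(n,'wrist1.png');np.savez('w1.npz',**c)
P=cloud(c)
for q in['desk','reset_hole','reset_face','isolator_grip','isolator','stand','pin_punch','centre_punch','cold_chisel','scroll']:
        for d in bot.outline_of(q,n)[:2]:
            m=d['mask']&(c['range_z']>0)
            print(q,round(d['p'],2),d['point'],d['mask'].sum(),np.median(P[m],0).round(3) if m.any() else None)
E
```

```text
3.25 [ 0.45177634 -0.02812166  0.36040784] [-6.23739892e-02  1.25184542e-01  1.66521748e-01  1.61131293e+00
  3.20850160e-04  3.07511007e+00] [-0.048 -0.022 -0.045  0.008 -0.02  -0.026]
desk 0.66 [60.9, 327.5] 25983 [ 0.561 -0.109  0.079]
reset_hole 0.94 [60.5, 330.0] 25372 [ 0.563 -0.11   0.079]
isolator_grip 0.76 [73.9, 293.9] 1391 [ 0.547 -0.067  0.107]
isolator 0.85 [73.3, 297.9] 1374 [ 0.547 -0.068  0.107]
stand 0.68 [111.3, 106.5] 7707 [0.498 0.165 0.075]
pin_punch 0.88 [183.4, 83.6] 495 [0.422 0.183 0.13 ]
centre_punch 0.82 [145.4, 85.8] 261 [0.466 0.179 0.109]
cold_chisel 0.73 [102.6, 80.8] 435 [0.51  0.174 0.112]
scroll 0.58 [73.5, 295.2] 1448 [ 0.547 -0.068  0.104]
```

View pics/wrist1.png

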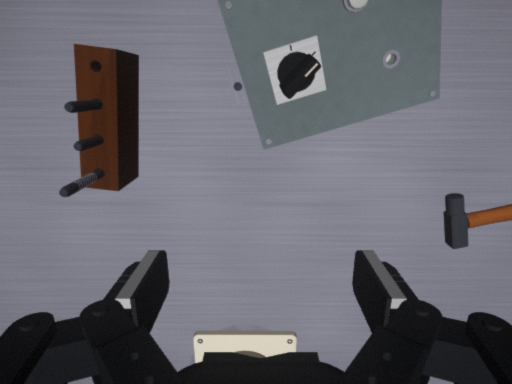

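The wrist picture shows the isolator at px (73, 295), its mark pointing up-right at (68, 312), and the hole's ring at (59, 392). The tallest tool, the knurled pin punch, stands at (183, 84) in the nearest hole. Next I measure the lid plane, the desk yaw, the hole and the bar.

```bash
python3 - <<'E'
from h import *
c=dict(np.load('w1.npz'));P=cloud(c);f=c['frame']
cv2.imwrite('pics/w1crop.png',cv2.resize(f[0:160,210:450],None,fx=3.3,fy=3.3,interpolation=cv2.INTER_CUBIC))
# lid plane
m=np.zeros(P.shape[:2],bool)
from itertools import product
poly=np.array([[235,20],[265,138],[430,95],[430,10]])
mm=np.zeros(P.shape[:2],np.uint8);cv2.fillPoly(mm,[poly],1);m=mm>0
X=P[m]
for it in range(8):
    ce=X.mean(0);n=np.linalg.svd(X-ce,full_matrices=False)[2][2];n*=np.sign(n[2])
    d=(P[m]-ce)@n; X=P[m][abs(d)<max(0.003,0.01/2**it)]
print('n',n,'tilt',np.degrees(np.arccos(n[2])),'dir',np.degrees(np.arctan2(-n[1],-n[0])),'ce',ce,len(X),m.sum(),'std',((X-ce)@n).std())
def onplane(r,q,off=0):
    K=c['K'];T=c['cam_to_world'];v=T[:3,:3]@np.array([(q-K[0,2])/K[0,0],(r-K[1,2])/K[1,1],1]);o=T[:3,3]
    return o+v*((ce-o)@n+off)/(v@n)
print('corners',onplane(148,264),onplane(98,440))
a=onplane(148,264)-onplane(98,440);print(np.linalg.norm(a),np.degrees(np.arctan2(-a[0],a[1])))
print('hole',onplane(58.7,391.7))
d=((P-ce)@n); 
iso=(m&(d>0.034)&(d<0.05)); print(iso.sum()); Q=P[iso];print(Q.mean(0),d[iso].max())
E
```

```text
n [-0.24803877 -0.0766815   0.96571047] tilt 15.047600282222346 dir 17.17906076780278 ce [ 0.55422403 -0.12290686  0.0756459 ] 16875 18950 std 0.0009897423781469671
corners [ 0.4504367  -0.03314682  0.05611588] [ 0.51731908 -0.26328498  0.0550204 ]
0.23966231528402523 16.20483776367574
hole [ 0.56340645 -0.18698931  0.07291595]
626
[ 0.54014538 -0.07221449  0.11836372] 0.043757537394175886
```

View pics/w1crop.png

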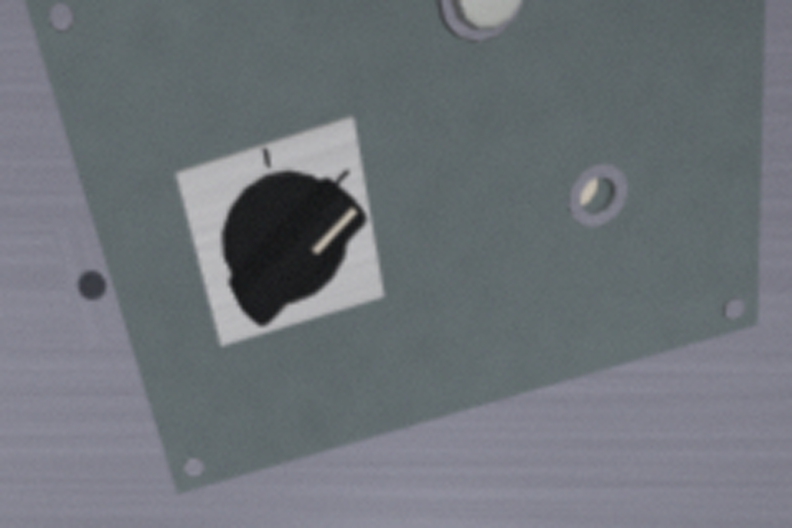

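```bash
cat >> h.py <<'E'
n=np.array([-np.sin(np.radians(15))*np.cos(np.radians(16.4)),-np.sin(np.radians(15))*np.sin(np.radians(16.4)),np.cos(np.radians(15))])
l=np.array([-np.sin(np.radians(16.4)),np.cos(np.radians(16.4)),0]); u=np.cross(l,n)
ce=np.array([0.55422403,-0.12290686,0.0756459])
hole=np.array([0.5634,-0.1870,0.0729])
def onpl(c,r,q,off=0):
    K=c['K'];T=c['cam_to_world'];v=T[:3,:3]@np.array([(q-K[0,2])/K[0,0],(r-K[1,2])/K[1,1],1]);o=T[:3,3]
    return o+v*((ce-o)@n+off)/(v@n)
E
python3 - <<'E'
from h import *
c=dict(np.load('w1.npz'));P=cloud(c)
g=lambda x,y,off=0: onpl(c,(y+.5)/3.3-.5,210+(x+.5)/3.3-.5,off)
cor=[g(*p) for p in[(176,173),(354,117),(384,296),(220,347)]]
print([np.linalg.norm(cor[i]-cor[i-1]).round(4) for i in range(4)])
a=cor[1]-cor[0];print('plate yaw',np.degrees(np.arctan2(a@-u if 0 else -a[0],-0+a[1])), np.degrees(np.arctan2(a@u,-a@l)))
pc=np.mean(cor,0);print('plate c',pc,'pred',hole+.115*l+.02*u, 'h',g(599,195))
m=g(356,208,.042)-g(315,250,.042);print('mark ang from up, ccw deg',np.degrees(np.arctan2(m@l,m@u)),np.linalg.norm(m))
d=(P-ce)@n;iso=(d>0.036)&(d<0.05)&(np.linalg.norm(P-pc-.042*n,axis=-1)<.035)
Q=P[iso];xy=np.stack([(Q-pc)@u,(Q-pc)@l],1);print(len(Q),xy.mean(0),d[iso].mean())
w,v=np.linalg.eigh(np.cov(xy.T));print('pca',np.degrees(np.arctan2(v[1,1],v[0,1])),np.sqrt(w))
E
```

```text
[np.float64(0.0651), np.float64(0.0645), np.float64(0.0643), np.float64(0.0649)]
plate yaw -163.56057430264553 0.04081648490460788
plate c [ 0.54802801 -0.07048746  0.07801892] pred [ 0.54946326 -0.07122447  0.07807638] h [ 0.56333413 -0.18624311  0.07319604]
mark ang from up, ccw deg -59.56355939455778 0.01805357168114561
605 [0.00247646 0.00051354] 0.041261727284721404
pca 121.15335364553711 [0.00406479 0.01409065]
```

```bash
cat >> h.py <<'E'
iso=np.array([0.5492,-0.0709,0.0780])
def isoR(th): # bar dir angle (rad ccw from up-slope)
    x=-(np.cos(th)*u+np.sin(th)*l); z=-n
    return R.from_matrix(np.stack([x,np.cross(z,x),z],1))
_p=plan
def plan(*a,**k):
    o=_p.__wrapped__(*a,**k) if hasattr(_p,'__wrapped__') else _p(*a,**k)
    return o
E
sed -i 's/print(str(\[x for r in out for x in r\]).replace/print(str([float(x) for r in out for x in r]).replace/' h.py
sed -i '/^_p=plan/,$d' h.py
python3 - <<'E'
from h import *
plan(iso+.13*n,isoR(np.radians(-59.3)),17)
E
```

```text
[4, 3, 9, -0.016, 0.012, -0.14, 3, 3, 10, -0.015, 0.012, -0.14, 3, 4, 9, -0.016, 0.012, -0.139, 2, 4, 9, -0.015, 0.013, -0.14, 2, 4, 10, -0.016, 0.012, -0.14, 1, 3, 10, -0.016, 0.012, -0.14, 0, 4, 9, -0.015, 0.012, -0.14, -1, 4, 10, -0.016, 0.012, -0.14, -1, 3, 10, -0.015, 0.012, -0.139, -1, 3, 10, -0.016, 0.012, -0.14, -3, 3, 10, -0.016, 0.013, -0.14, -2, 2, 10, -0.015, 0.012, -0.14, -3, 2, 10, -0.016, 0.012, -0.14, -3, 1, 9, -0.015, 0.012, -0.14, -4, 0, 10, -0.016, 0.012, -0.139, -4, 0, 10, -0.015, 0.012, -0.14, -3, -1, 10, -0.016, 0.012, -0.14]
end err mm [ 0.14  0.26 -0.23] [-0.0001  0.0004 -0.0001]
```

>>> play_rows(
  plan=[4,3,9,-0.016,0.012,-0.14,3,3,10,-0.015,0.012,-0.14,3,4,9,-0.016,0.012,-0.139,2,4,9,-0.015,0.013,-0.14,2,4,10,-0.016,0.012,-0.14,1,3,10,-0.016,0.012,-0.14,0,4,9,-0.015,0.012,-0.14,-1,4,10,-0.016,0.012,-0.14,-1,3,10,-0.015,0.012,-0.139,-1,3,10,-0.016,0.012,-0.14,-3,3,10,-0.016,0.013,-0.14,-2,2,10,-0.015,0.012,-0.14,-3,2,10,-0.016,0.012,-0.14,-3,1,9,-0.015,0.012,-0.14,-4,0,10,-0.016,0.012,-0.139,-4,0,10,-0.015,0.012,-0.14,-3,-1,10,-0.016,0.012,-0.14,0,0,0,0,0,0],
)

```text
clock: 6.05
eef_pos: [0.5166, -0.08, 0.2023]
tool_rot: [0.364, 0.923, 0.08, 0.102]
ft_force: [0.4, 0.2, -0.0]
grip_width: 0.0855
```

```bash
python3 - <<'E'
from h import *
o=bot.get_obs();print(o['clock'],o['eef_pos'],o['joint_pos'].round(3),'tgt',iso+.13*n, (R.from_quat(o['tool_rot']).inv()*isoR(np.radians(-59.3))).as_rotvec().round(3))
c=shot('wrist','wrist2.png');np.savez('w2.npz',**c)
for q in['isolator','reset_hole']:
    for d in bot.outline_of(q,'wrist')[:1]: print(q,d['p'],d['point'],d['mask'].sum())
print('pred px axis',w2px(c,iso),w2px(c,iso+.042*n),'hole',w2px(c,hole))
E
```

```text
6.05 [ 0.51660115 -0.08002736  0.2023186 ] [-0.224  0.141 -0.259  0.943  0.126  0.541] tgt [ 0.51692247 -0.0803998   0.20357036] [-0.001 -0.001 -0.002]
isolator 0.96 [188.8, 261.7] 2662
reset_hole 0.72 [214.3, 241.7] 48696
pred px axis (np.float64(185.20270829652074), np.float64(261.1065409596836)) (np.float64(202.06528016279847), np.float64(261.14294511717384)) hole (np.float64(276.4178238499474), np.float64(180.06941410417704))
```

View pics/wrist2.png

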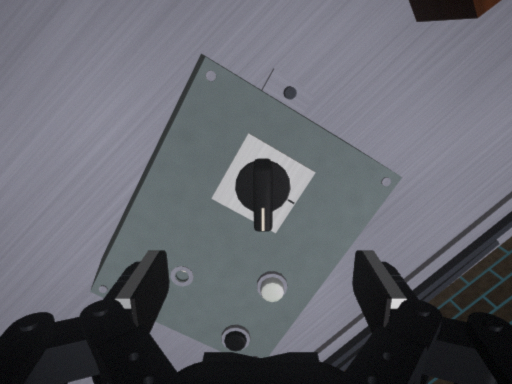

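The isolator's bar lies along the tool's x axis at column 263, and the hole's ring at (276, 181) falls on the prediction of (276, 180). I'll go down and grip.

>>> play_rows(
  plan=[0,0.5,25,0,0,0,0,0.5,25,0,0,0,0,0,25,0,0,0,0,0,20,0,0,0,0,0,8,0,0,0,0,0,0,0,0,0],
)

```text
clock: 6.95
eef_pos: [0.5435, -0.0712, 0.104]
tool_rot: [0.362, 0.923, 0.08, 0.103]
ft_force: [-0.3, 0.4, 0.7]
grip_width: 0.0854
```

>>> play_rows(
  plan=[0,0,0,0,0,0,0,0,0,0,0,0,0,0,0,0,0,0,0,0,0,0,0,0,0,0,0,0,0,0,0,0,0,0,0,0],
  hand=0,
)

```text
clock: 7.7
eef_pos: [0.5432, -0.0719, 0.1043]
tool_rot: [0.362, 0.923, 0.08, 0.103]
ft_force: [-3.8, -2.7, 5.5]
grip_width: 0.0129
```

```bash
python3 - <<'E'
from h import *
o=bot.get_obs();print(o['clock'],o['eef_pos'],o['ft_force'],o['ft_torque'],o['grip_width'],'TCP rel axis u,l,n mm',[((o['eef_pos']-iso)@v*1000).round(1) for v in(u,l,n)])
E
```

```text
7.7 [ 0.54317771 -0.07187859  0.10433646] [-3.82082267 -2.72142312  5.46922268] [-0.42351024  0.77678639  0.02193026] 0.012940923469040305 TCP rel axis u,l,n mm [np.float64(1.0), np.float64(0.8), np.float64(27.0)]
```

>>> play_rows(
  plan=[0,0,0,0,0,-0.12,0,0,0,0,0,-0.14,0,0,0,0,0,-0.14,0,0,0,0,0,-0.14,0,0,0,0,0,-0.14,0,0,0,0,0,-0.14,0,0,0,0,0,-0.12,0,0,0,0,0,-0.05,0,0,0,0,0,0],
)

```text
clock: 8.82
eef_pos: [0.5433, -0.0712, 0.1044]
tool_rot: [-0.12, 0.984, 0.022, 0.129]
ft_force: [-4.6, -0.4, 6.6]
grip_width: 0.013
```

```bash
python3 - <<'E'
from h import *
o=bot.get_obs();print(o['clock'],o['eef_pos'],o['ft_force'],o['ft_torque'],o['ft_torque']@n,o['grip_width'],'TCP rel axis u,l,n mm',[((o['eef_pos']-iso)@v*1000).round(1) for v in(u,l,n)], (R.from_quat(o['tool_rot']).inv()*isoR(0)).as_rotvec().round(3))
E
```

```text
8.825 [ 0.54330386 -0.07122906  0.10442484] [-4.61988786 -0.39529334  6.56317235] [0.05854376 0.73817623 0.05861802] -0.011857577209933785 0.012974475135345694 TCP rel axis u,l,n mm [np.float64(1.3), np.float64(1.3), np.float64(27.0)] [ 0.     0.    -0.044]
```

>>> play_rows(
  plan=[0,0,0,0,0,-0.04,0,0,0,0,0,-0.03,0,0,0,0,0,0],
)

```text
clock: 9.2
eef_pos: [0.5433, -0.0712, 0.1044]
tool_rot: [-0.153, 0.98, 0.018, 0.129]
ft_force: [-3.9, 0.2, 6.5]
grip_width: 0.0127
```

```bash
python3 - <<'E'
from h import *
o=bot.get_obs();print(o['clock'],o['eef_pos'],o['ft_force'],o['ft_torque'],o['ft_torque']@n,o['grip_width'], (R.from_quat(o['tool_rot']).inv()*isoR(0)).as_rotvec().round(3))
E
```

```text
9.2 [ 0.54327478 -0.07122807  0.10442275] [-3.93841534  0.1901513   6.52088006] [ 0.32947846  0.68064783 -0.84879071] -0.9514132342669765 0.012675847421418758 [0.001 0.    0.023]
```

Torque is −0.95 N·m about the axis, so the isolator is against its stop at 0 degrees. Releasing and backing off.

>>> play_rows(
  plan=[0,0,0,0,0,0,0,0,0,0,0,0,0,0,0,0,0,0,0,0,0,0,0,0,0,0,0,0,0,0],
  hand=100,
)

```text
clock: 9.82
eef_pos: [0.5435, -0.0713, 0.1039]
tool_rot: [-0.154, 0.979, 0.017, 0.129]
ft_force: [0.1, -0.0, 1.0]
grip_width: 0.0854
```

>>> play_rows(
  plan=[0,0,-15,0,0,0,0,0,-30,0,0,0,0,0,-30,0,0,0,0,0,-30,0,0,0,0,0,0,0,0,0],
)

```text
clock: 10.45
eef_pos: [0.519, -0.0797, 0.2094]
tool_rot: [-0.154, 0.979, 0.016, 0.133]
ft_force: [0.5, 1.1, -0.3]
grip_width: 0.0855
```

```bash
python3 - <<'E'
from h import *
o=bot.get_obs();print(o['clock'],o['eef_pos'],o['joint_pos'].round(3),o['grip_width'])
c=shot('wrist','wrist3.png');np.savez('w3.npz',**c)
cv2.imwrite('pics/w3crop.png',cv2.resize(c['frame'][100:300,150:400],None,fx=3,fy=3,interpolation=cv2.INTER_CUBIC))
c1=dict(np.load('w1.npz'));P=cloud(c1)
# stand top from view 1
m=(abs(P[...,2]-.075)<.006)&(P[...,1]>.1)&(P[...,1]<.25)&(P[...,0]>.3)
Q=P[m][:,:2].astype(np.float32);b=cv2.minAreaRect(Q);print('stand top',m.sum(),b,np.median(P[m][:,2]))
plan([0.424,0.180,0.26],down(np.pi-0.1),8)
E
```

```text
10.45 [ 0.51903815 -0.07966932  0.20935993] [-0.223  0.134 -0.251  0.949  0.126 -0.52 ] 0.08545532706716683
stand top 5196 ((0.4863342046737671, 0.18083293735980988), (0.05204413831233978, 0.18043369054794312), 83.18850708007812) 0.0755071600451003
[-1, 34, -7, 0.006, 0.033, 0.051, 2, 35, -7, 0.005, 0.033, 0.051, 3, 34, -7, 0.006, 0.033, 0.052, 6, 34, -8, 0.006, 0.033, 0.051, 7, 33, -7, 0.006, 0.032, 0.051, 9, 33, -7, 0.005, 0.033, 0.051, 12, 33, -7, 0.006, 0.033, 0.051, 13, 32, -7, 0.006, 0.033, 0.052]
end err mm [-0.17  0.26 -0.14] [-0.0001  0.     -0.0004]
```

View pics/w3crop.png

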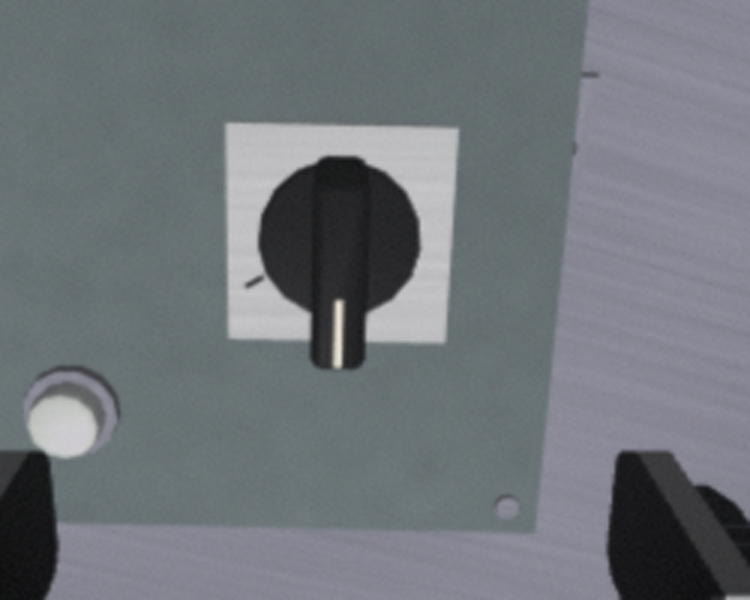

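The crop shows the bar square to its plate with the white mark straight up the slope, covering the off tick, so the isolator is off. Next, over the punch.

>>> play_rows(
  plan=[-1,34,-7,0.006,0.033,0.051,2,35,-7,0.005,0.033,0.051,3,34,-7,0.006,0.033,0.052,6,34,-8,0.006,0.033,0.051,7,33,-7,0.006,0.032,0.051,9,33,-7,0.005,0.033,0.051,12,33,-7,0.006,0.033,0.051,13,32,-7,0.006,0.033,0.07,0,0,0,0,0,0],
)

```text
clock: 11.62
eef_pos: [0.4228, 0.1822, 0.2576]
tool_rot: [0.057, 0.998, 0.0, -0.003]
ft_force: [-0.7, 0.1, 1.0]
grip_width: 0.0853
```

```bash
python3 - <<'E'
from h import *
o=bot.get_obs();print(o['clock'],o['eef_pos'],R.from_quat(o['tool_rot']).as_matrix().round(3).tolist(),o['joint_pos'].round(3),o['joint_vel'].round(3))
c=shot('wrist','wrist4.png');np.savez('w4.npz',**c);P=cloud(c)
for q in['pin_punch','centre_punch','cold_chisel','stand']:
    for d in bot.outline_of(q,'wrist')[:1]:
        m=d['mask']&(c['range_z']>0);print(q,d['p'],d['point'],d['mask'].sum(),np.median(P[m],0).round(4),P[m].max(0).round(4))
        np.save('m4_'+q,d['mask'])
f=c['frame'].copy()
a=np.array([.4193,.1888])
for z in(.075,.16):
    r,q=w2px(c,[*a,z]);print(z,r,q);cv2.circle(f,(int(round(q)),int(round(r))),3,(0,0,255),1)
cv2.imwrite('pics/w4a.png',f)
E
```

```text
11.625 [0.42282054 0.18224388 0.25757818] [[-0.993, 0.114, -0.005], [0.114, 0.993, 0.001], [0.005, 0.0, -1.0]] [ 0.405  0.159 -0.057  1.359  0.003  0.519] [-0.041 -0.012 -0.029 -0.016 -0.023 -0.033]
pin_punch 0.65 [179.2, 267.2] 498 [0.4153 0.1881 0.1415] [0.4543 0.1942 0.1619]
centre_punch 0.6 [221.0, 264.0] 339 [0.4603 0.1834 0.1109] [0.4755 0.1895 0.1266]
cold_chisel 0.79 [259.2, 265.7] 469 [0.5045 0.1788 0.1174] [0.5131 0.1844 0.1395]
stand 0.8 [211.1, 257.0] 6333 [0.4685 0.1827 0.0753] [0.5785 0.2156 0.1608]
0.075 165.90158144837494 266.5999762631713
0.16 191.8953256745328 268.7226665305213
```

View pics/w4a.png

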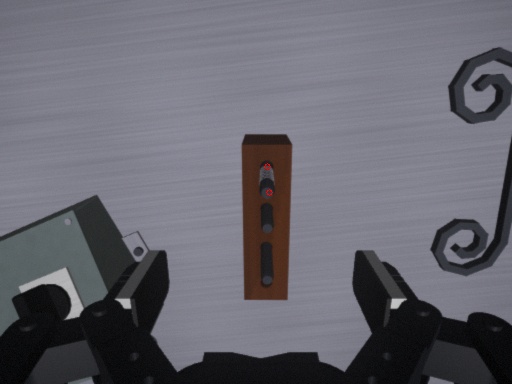

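```bash
python3 - <<'E'
from h import *
c=dict(np.load('w4.npz'));P=cloud(c);m=np.load('m4_pin_punch.npy')&(c['range_z']>0)
t=m&(P[...,2]>.156)&(P[...,2]<.166);print(t.sum(),P[t].mean(0),P[t].min(0),P[t].max(0))
for lo in(.08,.1,.12,.14):
    s=m&(P[...,2]>lo)&(P[...,2]<lo+.02);print(lo,s.sum(),P[s].mean(0).round(4))
cv2.imwrite('pics/w4crop.png',cv2.resize(c['frame'][130:300,230:310],None,fx=3.5,fy=3.5,interpolation=cv2.INTER_CUBIC))
c1=dict(np.load('w1.npz'));cv2.imwrite('pics/w1p.png',cv2.resize(c1['frame'][80:210,40:160],None,fx=4,fy=4,interpolation=cv2.INTER_CUBIC))
print(w2px(c1,[.4193,.1888,.16]),w2px(c1,[.4193,.1888,.075]))
E
```

```text
161 [0.41872385 0.18774544 0.15957333] [0.41432592 0.18213314 0.15603113] [0.42426959 0.19301291 0.16193807]
0.08 53 [0.4148 0.1886 0.0901]
0.1 70 [0.4149 0.1882 0.11  ]
0.12 95 [0.4149 0.1883 0.1309]
0.14 172 [0.4166 0.1879 0.1536]
(np.float64(192.7311016078956), np.float64(61.55667111387348)) (np.float64(172.80562642480896), np.float64(98.86589209674266))
```

View pics/w4crop.png

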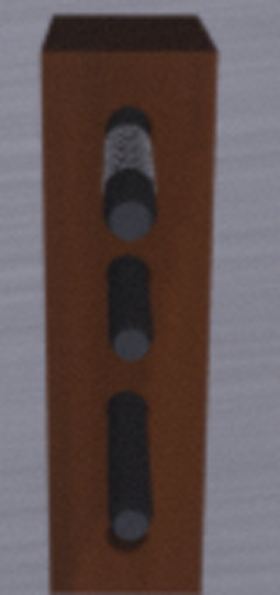

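View pics/w1p.png

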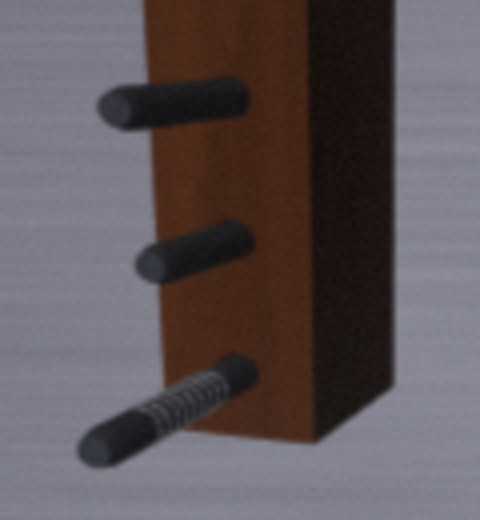

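```bash
python3 - <<'E'
from h import *
a=plan([0.419,0.1877,0.24],down(np.pi-0.118),2,dec=1)
plan([0.419,0.1877,0.101],down(np.pi-0.118),6,[0.419,0.1877,0.24],down(np.pi-0.118))
E
```

```text
[2.4, 3.8, 8.9, 0, -0.002, -0.001, 2.5, 3.8, 8.9, 0, -0.003, 0.0]
end err mm [-0.01  0.02  0.04] [-0.0002  0.0002 -0.    ]
[0, 0, 23, 0, 0, 0, 0, 0, 23, 0, 0, 0, 0, 0, 24, 0, 0, 0, 0, 0, 23, 0, 0, 0, 0, 0, 23, 0, 0, 0, 0, 0, 23, 0, 0, 0.0]
end err mm [0. 0. 0.] [0. 0. 0.]
```

>>> play_rows(
  plan=[2.4,3.8,9,0,-0.002,-0.001,2.5,3.8,9,0,-0.003,0,0,0,23,0,0,0,0,0,23,0,0,0,0,0,24,0,0,0,0,0,23,0,0,0,0,0,23,0,0,0,0,0,23,0,0,0,0,0,0,0,0,0],
)

```text
clock: 13.0
eef_pos: [0.4176, 0.188, 0.0997]
tool_rot: [0.058, 0.998, -0.001, -0.001]
ft_force: [-0.4, -0.9, 0.4]
grip_width: 0.0854
```

```bash
python3 - <<'E'
from h import *
o=bot.get_obs();print(o['clock'],o['eef_pos'],R.from_quat(o['tool_rot']).as_matrix().round(3).tolist(),o['ft_force'])
c=shot('wrist','wrist5.png');c=shot('side','side5.png')
E
```

```text
13.0 [0.41759434 0.18802506 0.09967638] [[-0.993, 0.117, -0.003], [0.117, 0.993, -0.001], [0.003, -0.002, -1.0]] [-0.40703497 -0.91758592  0.40584541]
```

View pics/wrist5.png

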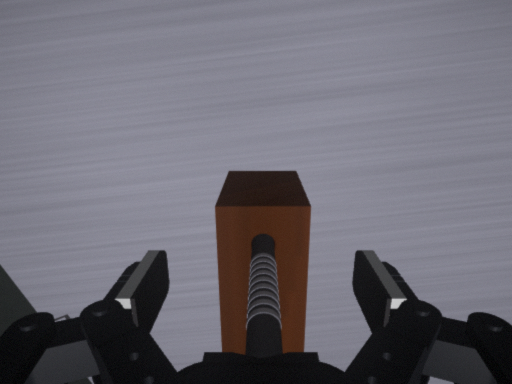

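The punch stands between the pads at column 263, with the jaw middle at 260. Closing.

>>> play_rows(
  plan=[0,0,0,0,0,0,0,0,0,0,0,0,0,0,0,0,0,0,0,0,0,0,0,0,0,0,0,0,0,0,0,0,0,0,0,0],
  hand=0,
)

```text
clock: 13.85
eef_pos: [0.4196, 0.1888, 0.1017]
tool_rot: [0.058, 0.998, 0.0, 0.001]
ft_force: [0.1, -0.7, 2.2]
grip_width: 0.0106
```

>>> play_rows(
  plan=[0,0,-10,0,0,0,0,0,-20,0,0,0,0,0,-20,0,0,0,0,0,-20,0,0,0,0,0,-20,0,0,0,0,0,-20,0,0,0,0,0,0,0,0,0],
)

```text
clock: 14.72
eef_pos: [0.4201, 0.189, 0.213]
tool_rot: [0.059, 0.998, 0.001, 0.002]
ft_force: [-0.6, -0.6, -2.2]
grip_width: 0.0103
```

```bash
python3 - <<'E'
from h import *
o=bot.get_obs();print(o['clock'],o['eef_pos'],o['grip_width'],R.from_quat(o['tool_rot']).as_matrix().round(3).tolist(),o['ft_force'],o['joint_pos'].round(3))
for nme in('wrist','side','scene'):
  c=shot(nme,nme+'6.png');np.savez(nme+'6.npz',**c)
  for d in bot.outline_of('pin_punch',nme)[:2]:
    P=cloud(c);m=d['mask']&(c['range_z']>0);print(nme,d['p'],d['point'],m.sum(),np.median(P[m],0).round(4) if m.any() else '')
E
```

```text
14.725 [0.4201139  0.18901143 0.2130174 ] 0.010252002633613918 [[-0.993, 0.117, 0.004], [0.117, 0.993, 0.002], [-0.004, 0.002, -1.0]] [-0.55215661 -0.60726724 -2.17347276] [ 0.423  0.175 -0.155  1.236 -0.     0.54 ]
wrist 0.96 [300.0, 261.8] 3986 [0.4155 0.1893 0.2439]
side 0.5 [154.4, 207.5] 39 [0.416  0.1841 0.1724]
scene 0.58 [202.3, 311.6] 41 [0.4228 0.1891 0.1761]
```

View pics/wrist6.png

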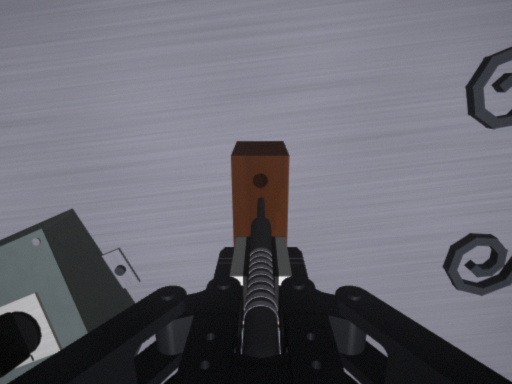

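View pics/scene6.png

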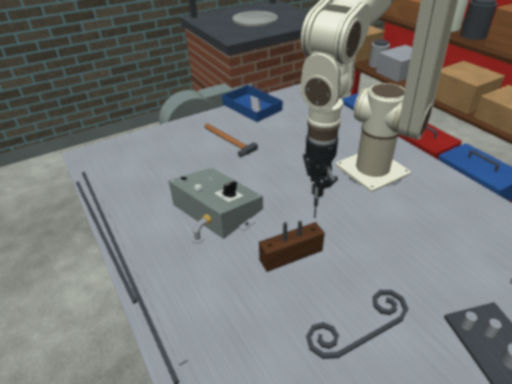

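```bash
python3 - <<'E'
from h import *
c=dict(np.load('wrist6.npz'));f=c['frame']
cv2.imwrite('pics/w6crop.png',cv2.resize(f[170:300,220:300],None,fx=6,fy=4.6,interpolation=cv2.INTER_CUBIC))
T=c['cam_to_world'];o=bot.get_obs();Rt=R.from_quat(o['tool_rot']);p=o['eef_pos']
print('cam in tool',Rt.inv().apply(T[:3,3]-p).round(4))
np.save('camtool.npy',np.vstack([np.hstack([Rt.inv().as_matrix()@T[:3,:3],Rt.inv().apply(T[:3,3]-p)[:,None]]),[0,0,0,1]]))
for z in(.085,.0917,.095):
  print(z,w2px(c,p+Rt.apply([0,0,z])),w2px(c,p+Rt.apply([.003,0,z])))
s=dict(np.load('scene6.npz'));cv2.imwrite('pics/s6crop.png',cv2.resize(s['frame'][120:270,240:380],None,fx=4,fy=4,interpolation=cv2.INTER_CUBIC))
s=dict(np.load('side6.npz'));cv2.imwrite('pics/d6crop.png',cv2.resize(s['frame'][100:220,150:290],None,fx=4,fy=4,interpolation=cv2.INTER_CUBIC))
E
```

```text
cam in tool [ 0.0785  0.0002 -0.1342]
0.085 (np.float64(198.73418851953963), np.float64(259.1824666308168)) (np.float64(194.82344502532393), np.float64(259.1785713635101))
0.0917 (np.float64(195.70150290993755), np.float64(259.187151181939)) (np.float64(191.88331385743805), np.float64(259.18337845048666))
0.095 (np.float64(194.26636282140444), np.float64(259.1893680246908)) (np.float64(190.49219350652632), np.float64(259.18565291925694))
```

View pics/w6crop.png

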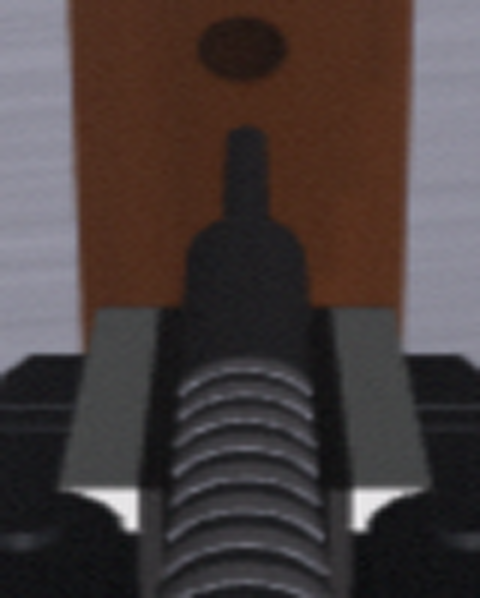

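View pics/s6crop.png

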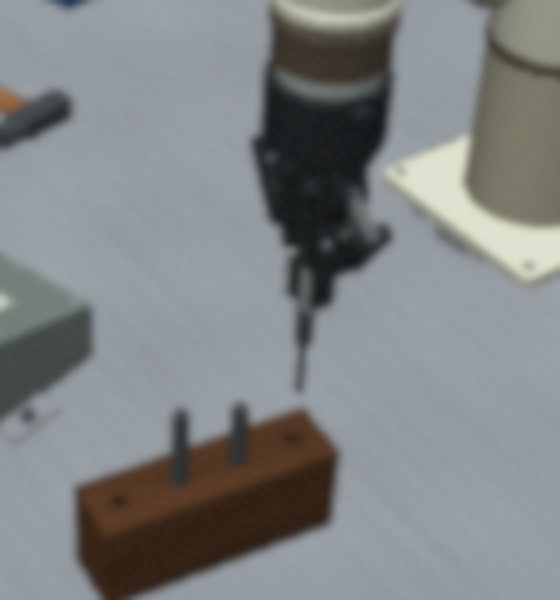

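View pics/d6crop.png

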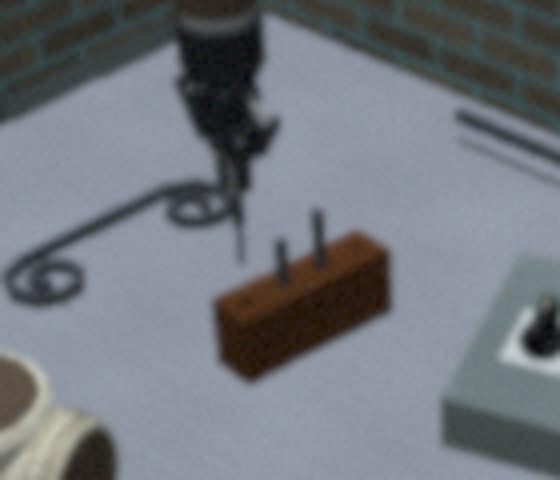

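```bash
python3 - <<'E'
from h import *
o=bot.get_obs();Rt=R.from_quat(o['tool_rot']);p=o['eef_pos']
A=[];B=[]
for nme,r,q in(('scene',217.4,314.2),('side',165.5,210),('wrist',197.8,260.6)):
    c=dict(np.load(nme+'6.npz'));K=c['K'];T=c['cam_to_world'];v=T[:3,:3]@np.array([(q-K[0,2])/K[0,0],(r-K[1,2])/K[1,1],1]);v/=np.linalg.norm(v)
    M=np.eye(3)-np.outer(v,v);A.append(M);B.append(M@T[:3,3])
    print(nme,w2px(c,p+Rt.apply([0,0,.0917])))
for idx in((0,1,2),(0,1)):
    x=np.linalg.solve(sum(A[i] for i in idx),sum(B[i] for i in idx));print(x,Rt.inv().apply(x-p))
E
```

```text
scene (np.float64(217.98115832992283), np.float64(314.4744739955774))
side (np.float64(164.8028647913012), np.float64(209.80800777120575))
wrist (np.float64(195.70150290993755), np.float64(259.187151181939))
[0.41882946 0.18755281 0.11825828] [-0.00036999 -0.00073206  0.09221468]
[0.41691976 0.18539798 0.11779435] [ 0.00127464 -0.00309494  0.09268099]
```

```bash
python3 - <<'E'
from h import *
o=bot.get_obs();R0=R.from_quat(o['tool_rot']);p0=o['eef_pos']
a=p0+R0.apply([0,0,-.06])
b=hole+(.092+.10)*n
print(a,b,hole+.132*n)
plan(b,isoR(0),13,a,R0)
E
```

```text
[0.41866459 0.18838805 0.27047278] [ 0.51572856 -0.20103047  0.25835776] [ 0.53062589 -0.19664595  0.20040221]
[-11, -29, 1, -0.004, -0.02, -0.031, -10, -29, 1, -0.004, -0.02, -0.031, -9, -30, 1, -0.004, -0.02, -0.031, -8, -29, 1, -0.004, -0.02, -0.03, -7, -30, 1, -0.004, -0.02, -0.031, -7, -31, 2, -0.005, -0.02, -0.031, -5, -30, 1, -0.004, -0.02, -0.031, -4, -31, 1, -0.004, -0.019, -0.031, -3, -30, 1, -0.004, -0.02, -0.031, -3, -31, 1, -0.004, -0.02, -0.03, -1, -31, 1, -0.004, -0.02, -0.031, -1, -31, 1, -0.004, -0.02, -0.031, 1, -31, 1, -0.004, -0.02, -0.031]
end err mm [ 0.01 -0.39 -0.47] [-0.0002 -0.      0.0001]
```

>>> play_rows(
  plan=[0,0,-20,0,0,0,0,0,-20,0,0,0,0,0,-20,0,0,0,-11,-29,1,-0.004,-0.02,-0.031,-10,-29,1,-0.004,-0.02,-0.031,-9,-30,1,-0.004,-0.02,-0.031,-8,-29,1,-0.004,-0.02,-0.03,-7,-30,1,-0.004,-0.02,-0.031,-7,-31,2,-0.005,-0.02,-0.031,-5,-30,1,-0.004,-0.02,-0.031,-4,-31,1,-0.004,-0.019,-0.031,-3,-30,1,-0.004,-0.02,-0.031,-3,-31,1,-0.004,-0.02,-0.03,-1,-31,1,-0.004,-0.02,-0.031,-1,-31,1,-0.004,-0.02,-0.031,1,-31,1,-0.004,-0.02,-0.031,0,0,0,0,0,0],
)

```text
clock: 17.15
eef_pos: [0.5157, -0.203, 0.2573]
tool_rot: [-0.14, 0.982, 0.019, 0.129]
ft_force: [-0.5, 0.5, -1.1]
grip_width: 0.0106
```

```bash
python3 - <<'E'
from h import *
o=bot.get_obs();Rt=R.from_quat(o['tool_rot']);p=o['eef_pos'];print(o['clock'],p,o['grip_width'],(Rt.inv()*isoR(0)).as_rotvec().round(4),o['joint_vel'].round(3))
print('tip rel hole u,l,n mm',[((p+Rt.apply([0,0,.092])-hole)@v*1000).round(2) for v in(u,l,n)])
plan(hole+(.092+.03)*n,isoR(0),4,dec=1)
E
```

```text
17.15 [ 0.51574381 -0.2030216   0.2572569 ] 0.010591129151811828 [ 0.0005  0.     -0.0036] [ 0.037 -0.022 -0.02   0.022  0.015  0.021]
tip rel hole u,l,n mm [np.float64(-0.81), np.float64(-1.87), np.float64(99.08)]
[-0.2, 0.5, 17.3, 0, 0, -0.001, -0.2, 0.4, 17.2, 0, 0, -0.001, -0.2, 0.5, 17.3, 0, 0, -0.001, -0.2, 0.5, 17.3, 0, 0, -0.001]
end err mm [-0.01  0.01 -0.02] [0.0005 0.     0.0004]
```

>>> play_rows(
  plan=[0,0,17,0,0,0,-0.2,0.5,17,0,0,0,-0.2,0.5,17,0,0,0,-0.2,0.5,18,0,0,0,0,0,0,0,0,0,0,0,0,0,0,0],
)

```text
clock: 17.9
eef_pos: [0.5337, -0.1941, 0.1927]
tool_rot: [-0.142, 0.981, 0.019, 0.13]
ft_force: [1.4, 0.4, -1.0]
grip_width: 0.0102
```

```bash
python3 - <<'E'
from h import *
o=bot.get_obs();Rt=R.from_quat(o['tool_rot']);p=o['eef_pos'];print(o['clock'],p,o['grip_width'],(Rt.inv()*isoR(0)).as_rotvec().round(4),o['joint_vel'].round(3))
tip=p+Rt.apply([0,0,.092])
print('tip rel hole u,l,n mm',[((tip-hole)@v*1000).round(2) for v in(u,l,n)])
for nm in('wrist','side','scene'):
  c=shot(nm,nm+'7.png');np.savez(nm+'7.npz',**c)
  print(nm,'hole',w2px(c,hole),'tip',w2px(c,tip))
c=dict(np.load('wrist7.npz'));cv2.imwrite('pics/w7crop.png',cv2.resize(c['frame'][150:300,200:320],None,fx=5,fy=4,interpolation=cv2.INTER_CUBIC))
E
```

```text
17.9 [ 0.53369497 -0.19410853  0.19266962] 0.010221197055130655 [0.0002 0.0021 0.0004] [-0.006 -0.008  0.013 -0.004  0.001 -0.   ]
tip rel hole u,l,n mm [np.float64(1.73), np.float64(1.59), np.float64(31.58)]
wrist hole (np.float64(184.2519036126823), np.float64(258.514770877604)) tip (np.float64(198.94242337770476), np.float64(260.46026868463684))
side hole (np.float64(197.13508811300133), np.float64(313.8386134064958)) tip (np.float64(191.076134334062), np.float64(313.25793683741864))
scene hole (np.float64(178.79867207158026), np.float64(208.2013021354916)) tip (np.float64(170.50009487305834), np.float64(209.04248679454435))
```

View pics/w7crop.png

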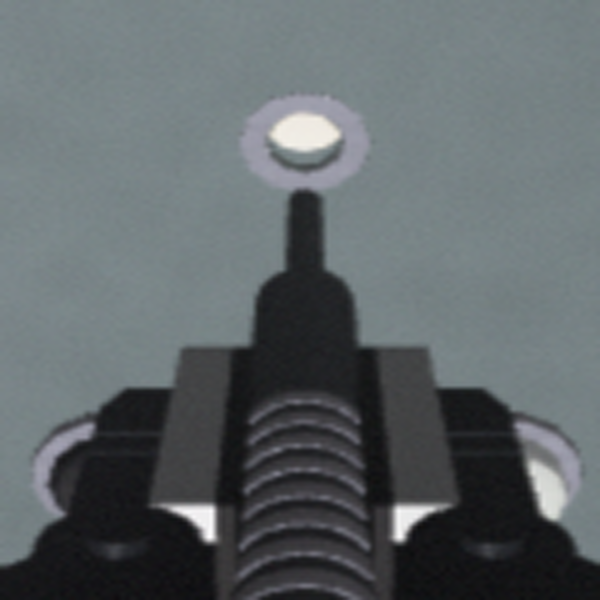

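View pics/scene7.png

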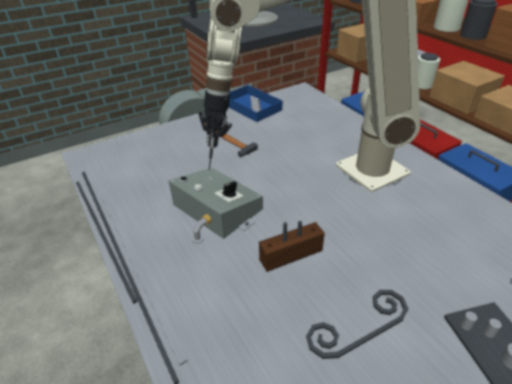

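```bash
cat >> h.py <<'E'
def relhole(c,row,col,box):
    """hole and lid normal in tool frame via nominal camera mount"""
    M=np.load('camtool.npy');K=c['K'];z=c['range_z']
    r,q=np.mgrid[0:384,0:512];Pc=np.stack([(q-K[0,2])/K[0,0]*z,(r-K[1,2])/K[1,1]*z,z],-1)
    S=np.concatenate([Pc[a:b,e:f][z[a:b,e:f]>0] for a,b,e,f in box])
    for _ in range(5):
        m=S.mean(0);nn=np.linalg.svd(S-m,full_matrices=False)[2][2];d=(S-m)@nn;S=S[abs(d)<max(.0015,2*d.std())] if abs(d).max()>.0015 else S
    nn*=-np.sign(nn[2]);v=np.array([(col-K[0,2])/K[0,0],(row-K[1,2])/K[1,1],1]);h=v*(m@nn)/(v@nn)
    return M[:3,:3]@h+M[:3,3],M[:3,:3]@nn
E
python3 - <<'E'
from h import *
c=dict(np.load('wrist7.npz'))
o=bot.get_obs();Rt=R.from_quat(o['tool_rot']);T=c['cam_to_world']
print('cam in tool now',Rt.inv().apply(T[:3,3]-o['eef_pos']),'rot diff',R.from_matrix(np.load('camtool.npy')[:3,:3].T@Rt.inv().as_matrix()@T[:3,:3]).as_rotvec())
h,nn=relhole(c,184.6,260.6,[(150,225,205,245),(150,225,280,320)]);print('hole in tool',h,'normal in tool',nn)
M=np.load('camtool.npy');K=c['K']
def t2px(p):
    q=K@(M[:3,:3].T@(np.array(p)-M[:3,3]));return q[1]/q[2],q[0]/q[2]
for p in([0,0,.092],[0,0,.095],[0,0,.088],[0.003,0,.092],h): print(p,t2px(p))
for r,q in((184.6,245),(205,260),(165,260)):print(c['range_z'][int(r),q])
E
```

```text
cam in tool now [ 0.07941925  0.00022911 -0.13162045] rot diff [ 0.00556832 -0.00129551 -0.00055669]
hole in tool [-0.00043865  0.00116116  0.12111536] normal in tool [ 0.00169553 -0.00401666 -0.9999905 ]
[0, 0, 0.092] (np.float64(195.56948261255016), np.float64(259.1873551120234))
[0, 0, 0.095] (np.float64(194.26636282140439), np.float64(259.1893680246908))
[0, 0, 0.088] (np.float64(197.35601250644467), np.float64(259.18459548188144))
[0.003, 0, 0.092] (np.float64(191.75533706773962), np.float64(259.1835876913416))
[-0.00043865  0.00116116  0.12111536] (np.float64(184.6), np.float64(260.59999999999997))
0.2675504
0.21936417
0.26266062
```

The ring's centre is at px (184.6, 260.6) and the pin tip at (197, 260.6). That is aligned sideways, with about 1 mm to correct along tool x. I'll close to about 10 mm and check again.

>>> play_rows(
  plan=[0.6,0,7,0,0,0,0.6,0,7,0,0,0,0,0,6,0,0,0,0,0,0,0,0,0,0,0,0,0,0,0],
)

```text
clock: 18.68
eef_pos: [0.5376, -0.1934, 0.1726]
tool_rot: [-0.141, 0.981, 0.019, 0.13]
ft_force: [-0.0, -0.3, -1.0]
grip_width: 0.0105
```

```bash
python3 - <<'E'
from h import *
o=bot.get_obs();Rt=R.from_quat(o['tool_rot']);p=o['eef_pos'];print(o['clock'],p,o['grip_width'],(Rt.inv()*isoR(0)).as_rotvec().round(4),o['ft_force'])
tip=p+Rt.apply([0,0,.092])
print('tip rel hole u,l,n mm',[((tip-hole)@v*1000).round(2) for v in(u,l,n)])
for nm in('wrist','side','scene'):
  c=shot(nm,nm+'8.png');np.savez(nm+'8.npz',**c)
  print(nm,'hole',w2px(c,hole),'tip',w2px(c,tip))
c=dict(np.load('wrist8.npz'));cv2.imwrite('pics/w8crop.png',cv2.resize(c['frame'][150:300,200:320],None,fx=5,fy=4,interpolation=cv2.INTER_CUBIC))
a=dict(np.load('side8.npz'))['frame'][150:230,270:360];b=dict(np.load('scene8.npz'))['frame'][130:210,165:255]
cv2.imwrite('pics/ss8.png',cv2.resize(np.hstack([a,b]),None,fx=4.4,fy=4.4,interpolation=cv2.INTER_CUBIC))
E
```

```text
18.675 [ 0.53759307 -0.19336347  0.17256778] 0.010467913936574286 [ 0.0002  0.0019 -0.    ] [-0.02010534 -0.33036257 -1.00406162]
tip rel hole u,l,n mm [np.float64(0.33), np.float64(1.2), np.float64(11.14)]
wrist hole (np.float64(193.67378381532768), np.float64(258.9284495537653)) tip (np.float64(198.90556073438148), np.float64(260.49375764345837))
side hole (np.float64(197.13508811300133), np.float64(313.8386134064958)) tip (np.float64(195.03004830472852), np.float64(313.4355049498037))
scene hole (np.float64(178.79867207158026), np.float64(208.2013021354916)) tip (np.float64(175.95084004882642), np.float64(208.69129976646838))
```

View pics/w8crop.png

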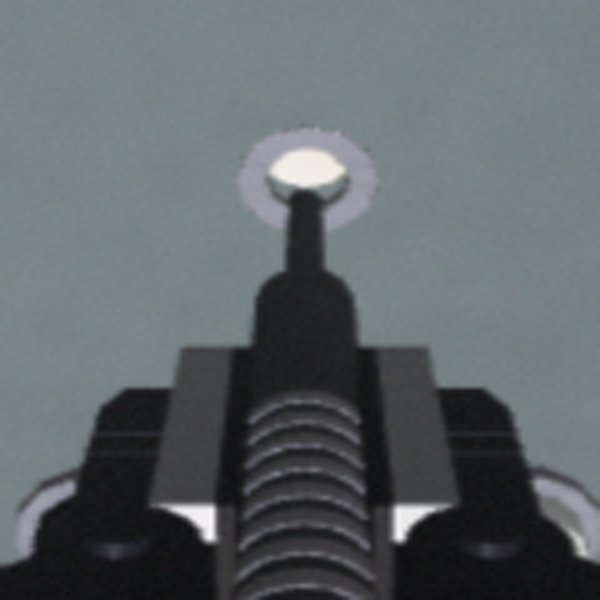

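View pics/ss8.png

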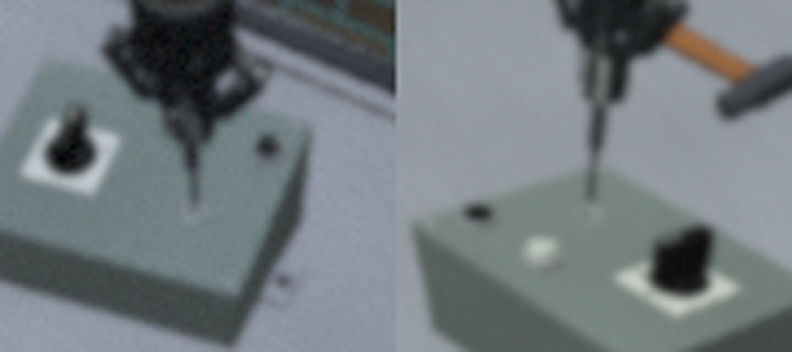

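```bash
python3 - <<'E'
from h import *
c=dict(np.load('wrist8.npz'));M=np.load('camtool.npy');K=c['K']
def t2px(p):
    q=K@(M[:3,:3].T@(np.array(p)-M[:3,3]));return np.round([q[1]/q[2],q[0]/q[2]],1)
print('tip rim (obs 197.3)',t2px([.0025,0,.092]),'shoulder rim (obs 217.3)',t2px([.006,0,.053]),'finger tip front edge (obs 236.8; cols 236.5..286)',t2px([.011,0,.011]),t2px([.011,.025,.011]))
# knurl: rings visible; first bottom ring from tip 85mm
print('knurl start near (obs row ~%.1f)'%(150+395/4),t2px([.006,0,.007]))
h,nn=relhole(c,194.2,261.5,[(150,215,205,240),(150,215,282,320)]);print('hole in tool',h,'normal in tool',nn)
z=c['range_z']
for r in(199,202,205,210,215,225,230): print(r,z[r,259:263])
E
```

```text
tip rim (obs 197.3) [192.4 259.2] shoulder rim (obs 217.3) [207.  259.1] finger tip front edge (obs 236.8; cols 236.5..286) [228.2 259.1] [228.1 309.5]
knurl start near (obs row ~248.8) [241.  259.1]
hole in tool [-0.00190074  0.00178313  0.10070323] normal in tool [ 0.00102463 -0.00378732 -0.9999923 ]
199 [0.2309445  0.23015742 0.2309973  0.2313677 ]
202 [0.22593671 0.2254248  0.22451578 0.22602305]
205 [0.21920644 0.21937928 0.21894325 0.2184727 ]
210 [0.2107926  0.         0.21053849 0.21087031]
215 [0.2035199  0.20244542 0.20278652 0.20230922]
225 [0.17933372 0.17985708 0.18024164 0.17982966]
230 [0.17362265 0.1734305  0.17349818 0.17348808]
```

```bash
cat >> h.py <<'E'
def camrel(c,row,col,box,prow,pcol,brow=None,bcol=None):
    M=np.load('camtool.npy');K=c['K'];z=c['range_z']
    r,q=np.mgrid[0:384,0:512];Pc=np.stack([(q-K[0,2])/K[0,0]*z,(r-K[1,2])/K[1,1]*z,z],-1)@M[:3,:3].T  # tool-aligned, cam origin
    S=np.concatenate([Pc[a:b,e:f][z[a:b,e:f]>0] for a,b,e,f in box])
    for _ in range(5):
        m=np.median(S,0) if _==0 else S.mean(0);nn=np.linalg.svd(S-m,full_matrices=False)[2][2];d=(S-m)@nn;S=S[abs(d)<.003]
    nn*=-np.sign(nn[2]);v=M[:3,:3]@np.array([(col-K[0,2])/K[0,0],(row-K[1,2])/K[1,1],1]);h=v*(m@nn)/(v@nn)
    print('normal',nn.round(4),'hole',(h*1000).round(1))
    for rr,cc,rad in((prow,pcol,.0025),(brow,bcol,.006)):
        if rr is None: continue
        A=Pc[rr[0]:rr[1],cc[0]:cc[1]];ok=z[rr[0]:rr[1],cc[0]:cc[1]]>0;A=A[ok];md=np.median(A,0);A=A[np.abs(A[:,0]-md[0])<.004]
        # near surface x = axis + sqrt(rad^2-dy^2) approx
        y0=np.median(A[:,1]);ax=A[:,0]-np.sqrt(np.maximum(rad**2-(A[:,1]-y0)**2,0))
        k=np.polyfit(A[:,2],ax,1);print('axis x at mid z',(ax.mean()*1000).round(2),'slope',k[0].round(4),'x@hole',(np.polyval(k,h[2])*1000).round(2),'y',(y0*1000).round(2),'zrange',(A[:,2].min()*1000).round(1),(A[:,2].max()*1000).round(1),len(A))
E
python3 - <<'E'
from h import *
c=dict(np.load('wrist8.npz'))
camrel(c,194.2,261.5,[(150,215,205,240),(150,215,282,320)],(199,213),(259,263),(221,236),(255,267))
c=dict(np.load('wrist7.npz'))
camrel(c,184.6,260.6,[(150,215,205,240),(150,215,282,320)],(199,213),(259,263),(221,236),(255,267))
E
```

```text
normal [ 0.0012 -0.0038 -1.    ] hole [-80.4   1.6 234.9]
axis x at mid z -80.51 slope -0.0032 x@hole -80.61 y 1.0 zrange 192.3 217.8 55
axis x at mid z -80.5 slope 0.0005 x@hole -80.46 y 0.31 zrange 151.4 172.7 179
normal [ 0.0016 -0.004  -1.    ] hole [-78.9   1.  255.3]
axis x at mid z -80.54 slope -0.0001 x@hole -80.55 y 0.7 zrange 191.8 219.0 56
axis x at mid z -80.52 slope -0.0049 x@hole -80.98 y 0.8 zrange 151.4 172.7 179
```

Using only the wrist camera's depth, the pin axis and the hole centre agree to 0.1 mm in x and 0.6 mm in y; the side and scene views agree. Inserting.

>>> play_rows(
  plan=[0,0.6,0,0,0,0,0,0,5,0,0,0,0,0,5,0,0,0,0,0,5,0,0,0,0,0,5,0,0,0,0,0,0,0,0,0],
)

```text
clock: 19.58
eef_pos: [0.5421, -0.1911, 0.1526]
tool_rot: [-0.141, 0.981, 0.019, 0.13]
ft_force: [0.6, -0.2, -1.9]
grip_width: 0.0099
```

```bash
cat > st.py <<'E'
from h import *
import sys
o=bot.get_obs();Rt=R.from_quat(o['tool_rot']);p=o['eef_pos'];print(o['clock'],p,o['grip_width'],(Rt.inv()*isoR(0)).as_rotvec().round(4),'F u,l,n',[(o['ft_force']@v).round(2) for v in(u,l,n)],'T',o['ft_torque'].round(2))
tip=p+Rt.apply([0,0,.092])
print('tip rel hole u,l,n mm',[((tip-hole)@v*1000).round(2) for v in(u,l,n)])
if len(sys.argv)>1:
  k=sys.argv[1]
  c=shot('wrist',f'wrist{k}.png');np.savez(f'wrist{k}.npz',**c)
  cv2.imwrite(f'pics/w{k}crop.png',cv2.resize(c['frame'][150:300,200:320],None,fx=5,fy=4,interpolation=cv2.INTER_CUBIC))
E
python3 st.py 9
```

```text
19.575 [ 0.54207442 -0.19107651  0.1525516 ] 0.009910510435354049 [ 0.001   0.001  -0.0001] F u,l,n [np.float64(0.04), np.float64(-0.4), np.float64(-1.98)] T [-0.11  0.3  -0.03]
tip rel hole u,l,n mm [np.float64(-0.16), np.float64(2.2), np.float64(-9.47)]
```

View pics/w9crop.png

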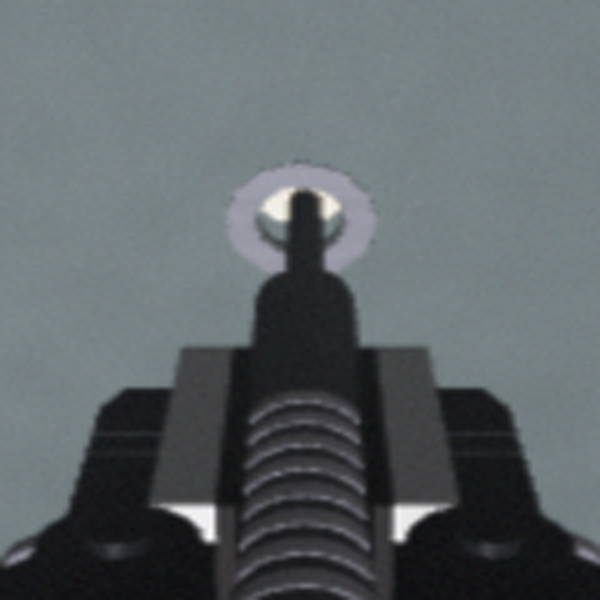

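The pin is in the hole with the ring around it (ring centre at crop x 302, pin at 305) and no contact force. I'll go on in small steps and watch the force.

>>> play_rows(
  plan=[0,0,3,0,0,0,0,0,3,0,0,0,0,0,1,0,0,0,0,0,0,0,0,0],
)

```text
clock: 20.12
eef_pos: [0.5441, -0.1907, 0.1464]
tool_rot: [-0.141, 0.981, 0.019, 0.13]
ft_force: [1.2, 0.7, -1.7]
grip_width: 0.0105
```

```bash
python3 st.py
```

```text
20.125 [ 0.54406309 -0.19074982  0.14643931] 0.010481281701118362 [ 0.0003  0.0018 -0.0001] F u,l,n [np.float64(0.88), np.float64(0.32), np.float64(-1.95)] T [-0.05  0.39  0.03]
tip rel hole u,l,n mm [np.float64(0.26), np.float64(1.89), np.float64(-15.89)]
```

>>> play_rows(
  plan=[0,0,1,0,0,0,0,0,1,0,0,0,0,0,0,0,0,0],
)

```text
clock: 20.5
eef_pos: [0.5446, -0.1906, 0.1445]
tool_rot: [-0.141, 0.981, 0.019, 0.13]
ft_force: [0.6, -0.2, -1.0]
grip_width: 0.0102
```

```bash
python3 st.py
```

```text
20.5 [ 0.54455053 -0.19060181  0.14453201] 0.010207548997042964 [ 0.0002  0.0019 -0.    ] F u,l,n [np.float64(0.27), np.float64(-0.37), np.float64(-1.11)] T [-0.07  0.32  0.06]
tip rel hole u,l,n mm [np.float64(0.26), np.float64(1.89), np.float64(-17.87)]
```

>>> play_rows(
  plan=[0,0,1,0,0,0,0,0,1,0,0,0,0,0,0,0,0,0],
)

```text
clock: 20.88
eef_pos: [0.5453, -0.1906, 0.1431]
tool_rot: [-0.141, 0.981, 0.019, 0.13]
ft_force: [-1.3, 0.2, 2.4]
grip_width: 0.0102
```

```bash
python3 st.py
```

```text
20.875 [ 0.54527981 -0.19056486  0.1430894 ] 0.01015884904233925 [-0.0003  0.0025  0.0001] F u,l,n [np.float64(-0.58), np.float64(0.58), np.float64(2.59)] T [-0.04  0.54  0.03]
tip rel hole u,l,n mm [np.float64(0.63), np.float64(1.67), np.float64(-19.44)]
```

>>> play_rows(
  plan=[0,0,1,0,0,0,0,0,1,0,0,0,0,0,0,0,0,0],
)

```text
clock: 21.25
eef_pos: [0.5458, -0.1904, 0.141]
tool_rot: [-0.141, 0.981, 0.019, 0.13]
ft_force: [-1.3, 0.3, 3.3]
grip_width: 0.0105
```

```bash
python3 st.py
```

```text
21.25 [ 0.54579932 -0.19040668  0.14100854] 0.01052282020106637 [-0.0002  0.0025  0.0001] F u,l,n [np.float64(-0.3), np.float64(0.64), np.float64(3.49)] T [0.01 0.47 0.03]
tip rel hole u,l,n mm [np.float64(0.62), np.float64(1.69), np.float64(-21.59)]
```

Contact is made and the button is moving against its spring. On to the stop.

>>> play_rows(
  plan=[0,0,1,0,0,0,0,0,1,0,0,0,0,0,0,0,0,0],
)

```text
clock: 21.62
eef_pos: [0.5463, -0.1902, 0.139]
tool_rot: [-0.141, 0.981, 0.019, 0.13]
ft_force: [-3.1, -0.2, 4.5]
grip_width: 0.0103
```

```bash
python3 st.py
```

```text
21.625 [ 0.54629934 -0.19024286  0.13903577] 0.010348874443343304 [-0.0001  0.0024  0.0001] F u,l,n [np.float64(-1.7), np.float64(0.69), np.float64(5.16)] T [0.04 0.49 0.07]
tip rel hole u,l,n mm [np.float64(0.61), np.float64(1.71), np.float64(-23.63)]
```

>>> play_rows(
  plan=[0,0,1,0,0,0,0,0,0,0,0,0],
)

```text
clock: 21.88
eef_pos: [0.5466, -0.1902, 0.1382]
tool_rot: [-0.141, 0.981, 0.019, 0.13]
ft_force: [-2.8, 1.0, 5.9]
grip_width: 0.0103
```

```bash
python3 st.py
```

```text
21.875 [ 0.54656645 -0.19018502  0.13821003] 0.01034592626365894 [-0.0002  0.0025  0.0001] F u,l,n [np.float64(-0.84), np.float64(1.75), np.float64(6.35)] T [0.13 0.58 0.08]
tip rel hole u,l,n mm [np.float64(0.67), np.float64(1.68), np.float64(-24.5)]
```

>>> play_rows(
  plan=[0,0,1,0,0,0,0,0,0,0,0,0],
)

```text
clock: 22.12
eef_pos: [0.5468, -0.1902, 0.1377]
tool_rot: [-0.141, 0.981, 0.019, 0.131]
ft_force: [-4.1, 0.6, 8.8]
grip_width: 0.01
```

```bash
python3 st.py
```

```text
22.125 [ 0.54684823 -0.19019369  0.13772933] 0.00999560791976761 [-0.0005  0.0029  0.    ] F u,l,n [np.float64(-1.37), np.float64(1.69), np.float64(9.45)] T [0.21 0.72 0.13]
tip rel hole u,l,n mm [np.float64(0.84), np.float64(1.56), np.float64(-25.04)]
```

>>> play_rows(
  plan=[0,0,1,0,0,0,0,0,0,0,0,0],
)

```text
clock: 22.38
eef_pos: [0.5471, -0.1902, 0.1376]
tool_rot: [-0.141, 0.981, 0.018, 0.131]
ft_force: [-5.7, 0.8, 12.4]
grip_width: 0.0103
```

```bash
python3 st.py
```

```text
22.375 [ 0.54714686 -0.19023287  0.13756217] 0.010343484509687665 [-0.0009  0.0035 -0.    ] F u,l,n [np.float64(-1.88), np.float64(2.34), np.float64(13.39)] T [0.32 0.97 0.22]
tip rel hole u,l,n mm [np.float64(1.11), np.float64(1.4), np.float64(-25.27)]
```

>>> play_rows(
  plan=[0,0,1,0,0,0,0,0,0,0,0,0,0,0,0,0,0,0],
)

```text
clock: 22.75
eef_pos: [0.5475, -0.1903, 0.1375]
tool_rot: [-0.141, 0.981, 0.018, 0.131]
ft_force: [-8.0, 0.8, 17.7]
grip_width: 0.0105
```

```bash
python3 st.py 10; python3 - <<'E'
from h import *
c=shot('scene','scene10.png');c=shot('side','side10.png')
E
```

```text
22.75 [ 0.54751092 -0.19028668  0.13747265] 0.010517263535445255 [-0.0016  0.0043  0.    ] F u,l,n [np.float64(-2.62), np.float64(3.03), np.float64(19.06)] T [0.5  1.28 0.25]
tip rel hole u,l,n mm [np.float64(1.48), np.float64(1.19), np.float64(-25.44)]
```

View pics/w10crop.png

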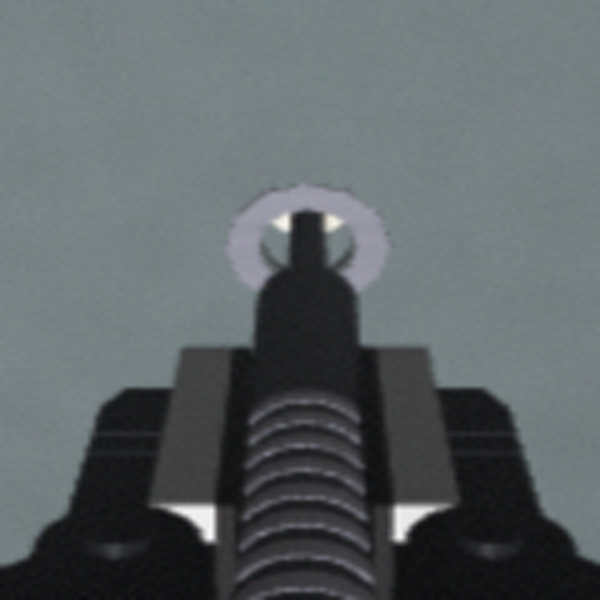

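View pics/scene10.png

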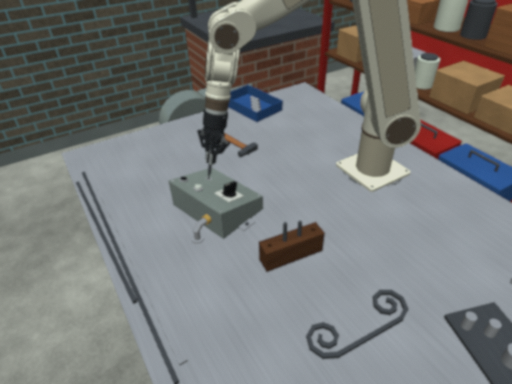

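>>> play_rows(
  plan=[0,0,0,0,0,0,0,0,0,0,0,0,0,0,0,0,0,0,0,0,0,0,0,0],
)

```text
clock: 23.4
eef_pos: [0.5475, -0.1903, 0.1375]
tool_rot: [-0.141, 0.981, 0.018, 0.131]
ft_force: [-9.1, 1.1, 18.0]
grip_width: 0.0105
```

```bash
python3 st.py; python3 - <<'E'
from h import *
c=shot('scene');s=shot('side');cv2.imwrite('pics/fin.png',np.hstack([cv2.resize(c['frame'][140:290,160:340],None,fx=2.2,fy=2.2,interpolation=cv2.INTER_CUBIC),cv2.resize(s['frame'][140:290,190:370],None,fx=2.2,fy=2.2,interpolation=cv2.INTER_CUBIC)]))
E
```

```text
23.4 [ 0.54749733 -0.19030012  0.13747664] 0.010535438698649199 [-0.0016  0.0043 -0.    ] F u,l,n [np.float64(-3.45), np.float64(3.64), np.float64(19.57)] T [0.46 1.25 0.16]
tip rel hole u,l,n mm [np.float64(1.47), np.float64(1.18), np.float64(-25.43)]
```

View pics/fin.png

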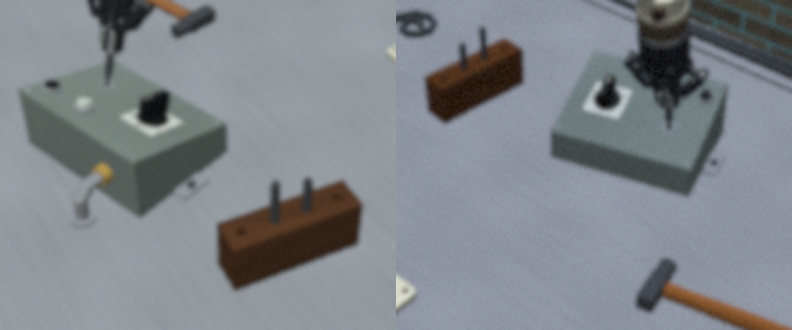

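The push is steady at 19.6 N and the depth has not changed. The isolator is still off, the other two tools are in the stand, and the hammer and scroll are untouched. Handing in.

```bash
python3 -c "
from h import *
print(bot.job_done())"; python3 st.py
```

```text
the job is handed in; nothing more can be done
None
the job is handed in; nothing more can be done
```

The isolator is turned fully to off, and the arm was holding the reset button in with the pin punch when I handed the job in, at about 23.5 s.

- **Isolator:** I turned it anticlockwise until it met its stop, at 0.95 N m against about 0.08 N m of friction. The picture after release shows the white mark straight up the slope, at the off tick.
- **Reset button:** The pin went through the hole without touching it. It met the button about 19 mm below the lid's outer face. The spring force rose, then the pin stopped advancing about 6 mm further in, as the text says it should. The last check showed about 19.6 N, steady for over half a second, with the punch still gripped.
- **Other things:** The centre punch and chisel are still in the stand, and the scroll and hammer were not touched.

Two checks disagreed:
- **Measured pose against wrist camera:** Using the arm's measured pose, the pin was 1 to 2 mm to the left of the hole centre, while the wrist camera showed it centred to within 1 mm. I followed the camera, and the pin went in cleanly.
- **Camera mount:** It also seemed to be 3 to 4 mm off along the tool, so I compared the pin and hole directly in the camera's own depth readings.

The arm accepted nothing after the hand-in, so I could not check the final second.

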